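Knock the roller mixer's lock pin home

ROBOT

A 6-joint arm with a two-finger parallel gripper is mounted at the origin on the work surface. World frame = base frame: x ahead of the robot, y to its left, z up, the work surface at z = 0. Lengths are in mm, angles in rad, forces in N, time in s.
With the tool pointing down it reaches from about 250 to 850 mm from the base axis. Payload 12.5 kg.
Tool frame: the origin (TCP) lies midway between the tips of the shut fingers; the grasp point (between the pads) lies 19 mm behind it; z points along the fingers, y is the line along which they close (so a half turn about z gives the same grasp; the last joint's range is limited). The gripper opens to 93 mm and grips with 3 to 60 N. Pads are 15 mm wide; open, the fingers measure 128 mm over their backs; the gripper's body (75 mm by 188 mm) begins 65 mm behind the grasp point.
Start: joints at [-1.235, 0.351, 1.652, -0, 1.139, -0.085], TCP at [224.687, -501.996, 218.633] pointing down, gripper open.
Joint ranges: [-2.75, 2.75], [-0.79, 2.1], [0.01, 2.65], [-1.57, 4.71], [0.07, 3.14], [-2.87, 2.87]. Speed limits (rad/s): [2.22, 2.22, 2.79, 3.14, 3.14, 3.14].

INTERFACE

Orientations are given as a 3x3 rotation matrix whose columns are the frame's x, y, z axes.
In Python, from cell import manip, imaging gives the robot as it stands. The module is installed in compiled form; this text tells all that it offers.
- The arm moves only by the tool arm_command, never from a script. Its argument "deltas" is a list of rows, each an object with "twist": the turn, a rotation vector about the world's x, y, z in rad, a list of three; "xyz": the shift along the world's x, y, z in mm, a list of three; "claw": the finger opening in mm, from 0 to 93. In form: [{"twist": [rx, ry, rz], "xyz": [tx, ty, tz], "claw": claw}, ...]. A call has 1 to 20 rows; each row is the pose to reach, as a shift and turn from the pose commanded when the call began; what a row does not reach only later rows make up. A row lasts 1/12 s, in which the tool goes at most 41.7 mm and 7.16 degrees, less where a joint would pass 70% of its speed; a pose out of reach is approached as far as the arm can. A call with a gripper value outside its range is refused whole. The fingers move at their own pace and stop on an object; "grip_force" is the grip in N (left out, the last holds). Time passes only in rows, so rows that repeat a pose let the fingers close. It gives the time, the measured TCP pose, the force, the opening and the grip force at its end, in the units of the state.
- manip.observe(): the state, without advancing time (a new reading comes with each control period).
- imaging.snapshot(name): name is "scene" or "side" or "wrist"; returns (picture, depth): 420x560x3 uint8, red, green, blue; 420x560 float32, mm along the optical axis (not along the pixel's ray), 0 where there is no reading.
- imaging.camera_info(name): a dict with "mtx" (3x3 intrinsics, pixels), "R" (3x3) and "t" (3): a world point X has camera coordinates R X + t; the wrist camera has in their place "tool_from_camera" (4x4, takes a point from camera to tool coordinates, whose origin is the TCP and whose axes are the flange's). Camera axes: x right, y down, z forward; pixel columns grow to the right and rows downward; lengths in mm; the calibration is good to about 2 mm. The wrist camera is an equidistant fisheye: a pixel r from the principal point sees the ray r / f radians off the axis. A picture is of the moment at which its call begins: read the wrist's pose just before it. camera_info takes no time and is no camera call.
- manip.finish_job(): hands the job in; it is judged then, once.
The state is a dict: "time": time; "joint_positions": joint angles; "dq": joint speeds; "joint_torque": joint torques, N m; "tool_pos": TCP position; "orientation": TCP orientation; "force": force on the tool from outside, world axes, zero at the start; "moment": the same for the moment, N m; "width": opening from 0.0 (shut) to 1.0 (fully open); "gripper_force": force on a finger pad.
Only numpy, scipy, OpenCV 4.12 (cv2) and the standard library are available. Lean on these libraries where they do the work, as an engineer would, in place of code of your own. Each camera call takes 0.05 s, during which the arm holds its last target. There are 200 camera calls.

TASK

Lift the stiff clear cover of the tube mixer by its tab and leave it standing at about 60 degrees open. Then take the mallet and, holding it by its handle, knock down the one lock pin that stands proud, until it is fully home, level with its two neighbours; with the mallet on it, bear down with about 25 N to be sure that it sits on its stop, but never load it with more than 50 N, and touch the pin and its block only with the mallet. Finally put the mallet back down on the bench clear of the mixer, leave the cover as it stands, and do not disturb the other things on the bench.

Things in the scene. Friction and masses are not known exactly. Their poses are not given: they have to be found in the camera images.
- mixer: Tube roller mixer, fixed to the bench: white case 240 (x) by 300 (y) by 70 mm high with a flat deck on top at 70 mm; four black rollers lie along y on the rear of the deck (from x = -40 to +95 mm, tops at 101 mm). The case has no walls above the deck; the cover stands on it. Origin: centre of the case's underside; x points from its front (robot side) to its rear.
- cover (a joint): Angle of the clear plastic cover, rad: 0 closed, about 1.05 is 60 degrees, 1.75 is its stop. The hinge is stiff and the cover stays where it is left. The cover is a tray turned upside down: 212 mm long from the hinge, 284 mm wide, 47 mm high; 0.3 kg.
- cover_tab (a point): Centre of the grey grip tab that juts forward from the middle of the cover's front: 36 mm long (away from the hinge), 14 mm thick along the mixer's y, 22 mm high. It lies 230 mm from the hinge and, closed, 26 mm above the hinge line. Axes turn with the cover.
- cover_hinge (a point): Middle of the cover's hinge line, at the rear of the deck; the hinge runs along the mixer's y and lies 70 mm above the bench. Axes turn with the cover.
- block_a: Aluminium lock block 36 (x) by 44 (y) by 14 mm high, fixed on the front strip of the mixer's deck, with the proud pin at its middle. Three such blocks sit in a row along the mixer's y, 90 mm apart, 78 mm in front of the mixer's centre; which place is whose varies. Origin: centre of the underside, at deck level.
- block_b: Same block; its pin is already down (14 mm across, 3 mm above the block's top). Origin: centre of the underside.
- block_c: Same as block_b, at another place of the row.
- pin (a joint): How far block_a's sprung pin has been driven down, m: 0 to 0.003 at the start, 0.012 when home against its stop. It grips its tight bore and works against a spring: it yields at about 9 N at the top rising to 12 N near home, and stays where it has been driven; at home it stops dead. Off-centre load turns the mallet in the fingers a little, so feel for the force.
- pin_top (a point): Centre of the top face of block_a's steel pin, 14 mm across; 12 to 15 mm above the block's top at the start, 3 mm when home. Moves with the pin.
- mallet: Small mallet standing on one flat face: upright white round head, 40 mm in diameter and 76 mm high, with a level wooden handle. Origin: centre of the face it stands on; z up along the head, the handle points along -x. About 0.3 kg, its centre of mass about 12 mm from the head's axis towards the handle.
- mallet_grip (a point): Point on the handle's centre line 55 mm from the head's axis and 38 mm above the lower face. The handle is 20 mm wide, 24 mm high and ends 136 mm from the head's axis.
- rack: Bystander: white rack with capped tubes, 220 by 70 by 92 mm; origin under its centre.
- reagent: Bystander: white bottle, 52 mm across, 130 mm high; origin under its centre.
- lancet_box: Bystander: open cardboard box 120 by 100 by 50 mm; origin under its centre.
- stain_jar: Bystander: amber jar, 50 mm across, 70 mm high; origin under its centre.
- cassette: Bystander: flat white test cassette 70 by 22 by 6 mm; origin under its centre.
- marker: Bystander: black marker pen, 130 by 12 by 12 mm; origin under its centre.
- screwdriver: Bystander: screwdriver lying on the bench.
Mind the look-alikes: they are no part of the job. What is shaped like the mallet but black or purple is not meant.

How it is judged:
By the outcome, as a careful person would: the job done as asked, in the order asked, and still so for the second after the job is handed in, with the robot touching nothing.
It also fails if it takes over 64 s, if anything falls off the work surface, if the arm or the gripper's body presses on something with over 40 N, if the wrist force passes 120 N, or if a joint passes its speed limit or range.

## Working session

There is one attempt and no reset: what is moved stays moved. The work goes in short steps, Python scripts to look and compute and a tool call to move; the robot and the scene stay as the last step left them, time stands still between calls to the robot, and variables do not carry over. Pictures are saved under pics/ and viewed, at most 10 in all, crops included, and the job is handed in when it is done.

Besides the shell and the picture viewer there is one more tool, called after "Request:" as name(argument=value, ...), one argument or row to a line, values as JSON. arm_command: Moves the arm, as the interface text tells. Its arguments: {"type":"object","properties":{"deltas":{"type":"array","items":{"type":"object","properties":{"twist":{"type":"array","items":{"type":"number"}},"xyz":{"type":"array","items":{"type":"number"}},"claw":{"type":"number"}}}},"grip_force":{"type":"number"}},"required":["deltas"]}

```bash
mkdir -p pics
cat > h.py <<'E'
import numpy as np, cv2
from cell import manip, imaging
def snap(n):
    s=manip.observe(); p,d=imaging.snapshot(n); return p,d,s
def pts(n,d):
    c=imaging.camera_info(n);K=np.array(c["mtx"]);R=np.array(c["R"]);t=np.array(c["t"])
    v,u=np.mgrid[:d.shape[0],:d.shape[1]]
    X=np.stack([(u-K[0,2])/K[0,0]*d,(v-K[1,2])/K[1,1]*d,d],-1)-t
    return X@R
E
python3 - <<'E'
from h import *
ims=[]
for n in("scene","side"):
    p,d,s=snap(n); np.savez(f"{n}.npz",p=p,d=d)
    cv2.imwrite(f"pics/{n}0.png",cv2.resize(p[:,:,::-1],(784,588)))
    c=imaging.camera_info(n); print(n,np.round(c["mtx"],1).tolist(),np.round(-np.array(c["R"]).T@c["t"]),(d>0).mean())
print(s)
E
```

```text
scene [[411.2, 0.0, 269.2], [0.0, 411.2, 211.3], [0.0, 0.0, 1.0]] [1013. -831.  867.] 0.9958843537414966
side [[466.7, 0.0, 279.9], [0.0, 466.7, 215.3], [0.0, 0.0, 1.0]] [-84. 780. 787.] 0.9957738095238096
{'time': 0.05, 'joint_positions': array([-1.23458910e+00,  3.51234042e-01,  1.65241920e+00, -2.48822845e-05,
        1.13910454e+00, -8.45974215e-02]), 'dq': array([-8.30021820e-04, -3.93954137e-04, -4.04367899e-03,  2.11532347e-05,
        1.95131145e-04, -7.02611497e-04]), 'joint_torque': array([-6.32886349e-05, -4.98534250e+01, -2.86048043e+01,  7.00602843e-02,
        2.37542856e-02, -3.31760475e-05]), 'tool_pos': array([ 224.57703597, -501.68327156,  218.10449079]), 'orientation': array([[ 9.12756297e-01,  4.08504318e-01, -4.05722325e-04],
       [ 4.08504512e-01, -9.12755646e-01,  1.09244494e-03],
       [ 7.59431322e-05, -1.16287540e-03, -9.99999321e-01]]), 'force': array([ 0.92725914,  0.46683661, -0.52462418]), 'moment': array([-0.03998698, -0.01641616,  0.00238918]), 'gripper_force': 0.0, 'width': 1.0023016275789416}
```

View pics/scene0.png

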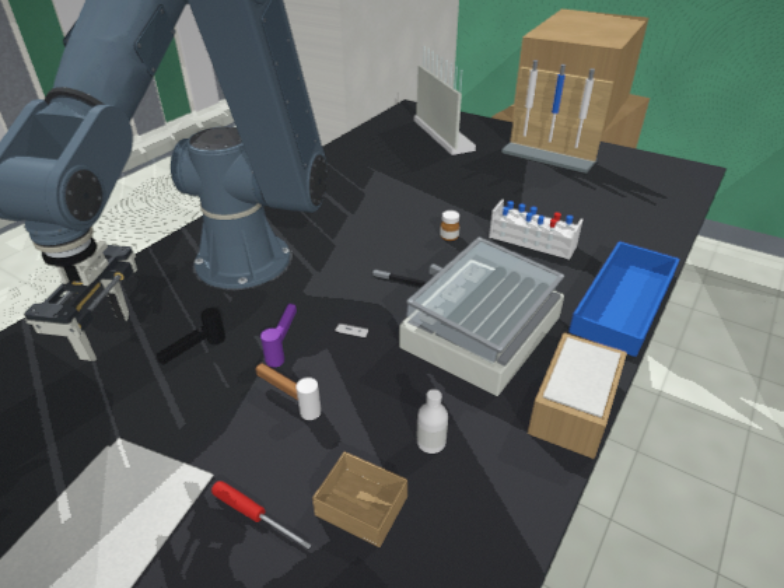

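View pics/side0.png

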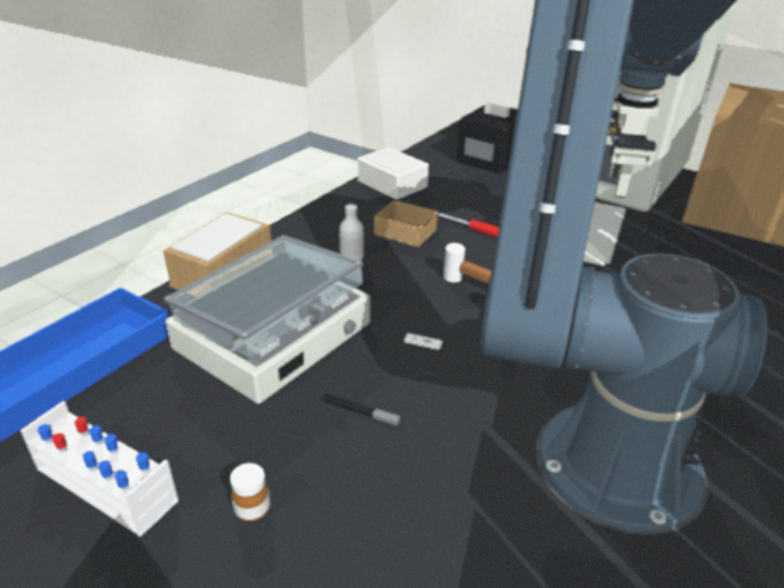

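The scene view shows the mixer around (485,310) of 784x588, the white mallet's head at (308,398) with its handle running to (262,370), and the black and purple look-alikes to its left. The side view shows the mixer's front with its display at (290,365) and the mallet at (455,262). Next I'll look at the mixer up close and measure.

Run:
```python
from h import *
S=np.load("scene.npz");D=np.load("side.npz")
a=cv2.resize(S["p"][160:285,280:410],(400,385),interpolation=cv2.INTER_CUBIC)
b=cv2.resize(D["p"][165:290,115:270],(400,323),interpolation=cv2.INTER_CUBIC)
im=np.zeros((400,800,3),np.uint8);im[:385,:400]=a;im[:323,400:]=b
cv2.imwrite("pics/crop1.png",im[:,:,::-1])
for n,Z in(("scene",S),("side",D)):
    P=pts(n,Z["d"]);p=Z["p"].astype(int)
    wh=(p.min(-1)>130)&((p.max(-1)-p.min(-1))<45)
    z=P[...,2]
    # blobs of points above bench
    m=((z>4)&(z<200)&(P[...,0]>150)&(P[...,0]<900)&(abs(P[...,1])<600)).astype(np.uint8)
    k,l,st,c=cv2.connectedComponentsWithStats(m)
    for i in range(1,k):
        if st[i,4]>60:
            q=P[l==i]; print(n,st[i].tolist(),"min",q.min(0).round(),"max",q.max(0).round(),"med",np.median(q,0).round(),Z["p"][l==i].mean(0).round())
    # deck/case white
    if n=="scene": r=(slice(160,285),slice(280,410))
    else: r=(slice(165,290),slice(115,270))
    q=P[r][wh[r]]; h=np.histogram(q[:,2],np.arange(0,180,6));print(h[0])
```

```text
scene [350, 143, 66, 42, 1576] min [502. 443.   4.] max [724. 536.  95.] med [618. 473.  60.] [165. 168. 175.]
scene [314, 151, 14, 21, 248] min [330. 366.   4.] max [436. 488.  74.] med [415. 379.  45.] [166. 154. 140.]
scene [267, 170, 136, 113, 8493] min [332. -76.   4.] max [785. 433. 142.] med [677.  16. 120.] [141. 147. 148.]
scene [378, 173, 88, 143, 3740] min [ 819. -126.    4.] max [900. 538.  99.] med [866. 189.  40.] [111. 134. 168.]
scene [183, 216, 47, 84, 1244] min [ 238. -325.    4.] max [504. -65.  81.] med [ 385. -296.   49.] [146. 116. 140.]
scene [112, 220, 49, 41, 676] min [ 150. -391.    4.] max [ 194. -236.   80.] med [ 173. -283.   47.] [24. 25. 27.]
scene [240, 232, 23, 9, 97] min [380. -91.   4.] max [447. -53.  10.] med [415. -72.   7.] [181. 181. 182.]
scene [298, 278, 22, 46, 765] min [ 652. -267.    4.] max [ 740. -136.  133.] med [ 720. -253.   76.] [174. 174. 173.]
scene [71, 314, 81, 58, 1779] min [ 223. -600.    4.] max [ 449. -510.   10.] med [ 356. -565.    6.] [189. 190. 187.]
scene [224, 323, 67, 67, 1729] min [ 617. -469.    4.] max [ 745. -358. 
[... 448 characters left out ...]
, 89, 32, 1091] min [ 479. -530.    4.] max [ 745. -353.   51.] med [ 664. -435.   24.] [146. 109.  82.]
side [0, 146, 264, 235, 20828] min [ 496. -260.    4.] max [900. 533. 140.] med [640. 214.  68.] [153. 166. 181.]
side [317, 174, 34, 29, 509] min [ 385. -321.    4.] max [ 499. -278.   78.] med [ 464. -291.   44.] [189. 174. 162.]
side [231, 282, 54, 21, 288] min [328. 128.   4.] max [462. 169.  14.] med [388. 149.   9.] [80. 84. 87.]
side [165, 331, 27, 41, 899] min [380. 373.   4.] max [428. 421.  71.] med [395. 404.  49.] [207. 196. 183.]
[ 127  253  240  242  218  244  229  275  291  291  512  818  125   94
  178  714  158  156  193 1177  538  461  447    9    0    0    0    0
    0]
```

View pics/crop1.png

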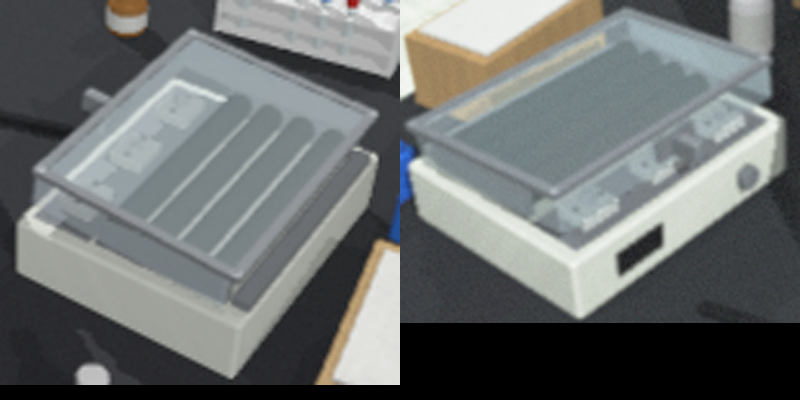

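The crop shows the blocks on the front strip under the cover, and the grey tab at about scene pixel (311,192), side pixel (225,223). The cover may be slightly open. I'll fit the case walls, cover plane, tab and mallet.

Run:
```python
from h import *
Q=[];C=[]
for n in("scene","side"):
    Z=np.load(n+".npz");P=pts(n,Z["d"]);p=Z["p"].astype(int);x,y,z=P[...,0],P[...,1],P[...,2]
    near=(x>480)&(x<810)&(y>-115)&(y<260)
    w=near&(z>8)&(z<62); e=cv2.erode(w.astype(np.uint8),np.ones((3,3)))>0
    Q.append(P[e][:,:2])
    r=cv2.minAreaRect(P[e][:,:2].astype(np.float32)); print(n,"case",r)
    c=near&(z>100)&(z<160); c=cv2.erode(c.astype(np.uint8),np.ones((3,3)))>0
    q=P[c]
    for _ in range(4):
        A=np.c_[q[:,:2],np.ones(len(q))];k=np.linalg.lstsq(A,q[:,2],rcond=None)[0];res=q[:,2]-A@k;q=q[abs(res)<max(3,res.std()*1.5)]
    print(" plane",k,len(q),res.std(),"corners z",np.percentile(q[:,2],[1,99]), cv2.minAreaRect(q[:,:2].astype(np.float32)))
    if n=="scene":
        for rr in range(186,201,2): print([tuple(P[rr,cc].round().astype(int)) for cc in range(305,321,2)])
    # mallet
    m=(x>370)&(x<510)&(y>-335)&(y<-230)&(z>4)
    hd=m&(p.min(-1)>140)&(z>5)&(p.max(-1)-p.min(-1)<40)
    br=m&(p[...,0]-p[...,2]>30)&(z>20)
    top=hd&(z>72)
    print(" head top",P[top].mean(0),np.ptp(P[top],axis=0),"head xy",cv2.minEnclosingCircle(P[hd&(z<72)][:,:2].astype(np.float32)),"handle",np.percentile(P[br],[2,98],axis=0).round(),)
    b=P[br&(z>45)];  
    if len(b)>5:
        l=cv2.fitLine(b[:,:2].astype(np.float32),cv2.DIST_HUBER,0,.01,.01).ravel(); print(" handle line",l,len(b))
q=np.vstack(Q); r=cv2.minAreaRect(q.astype(np.float32)); print("both",r, cv2.boxPoints(r))
```

```text
scene case ((725.4921875, 13.004745483398438), (364.01776123046875, 179.609130859375), 47.16690444946289)
 plane [-9.01806454e-02  4.80894932e-03  1.85944494e+02] 4107 1.3773224324095077 corners z [116.86434959 137.46210515] ((659.7130737304688, 79.07947540283203), (293.3463439941406, 211.239013671875), 87.09089660644531)
[(np.int64(415), np.int64(260), np.int64(1)), (np.int64(421), np.int64(265), np.int64(0)), (np.int64(427), np.int64(269), np.int64(0)), (np.int64(436), np.int64(268), np.int64(4)), (np.int64(437), np.int64(282), np.int64(-4)), (np.int64(445), np.int64(281), np.int64(0)), (np.int64(452), np.int64(285), np.int64(0)), (np.int64(458), np.int64(290), np.int64(-1))]
[(np.int64(423), np.int64(247), np.int64(3)), (np.int64(427), np.int64(254), np.int64(0)), (np.int64(432), np.int64(260), np.int64(-2)), (np.int64(441), np.int64(259), np.int64(2)), (np.int64(444), np.int64(268), np.int64(-2)), (np.int64(452), np.int64(270), np.int64(0)), (np.int64(456), np.int64(278), np.int64(-4)), (np.int64(465), np.int64(277), np.int64(1))]
[(np.int64(425), np.int64(244), np.int64(-4)), (n
[... 2572 characters left out ...]
8788e-02  6.39350909e-03  1.84482467e+02] 4381 1.2235581892672096 corners z [114.3888507  135.81606849] ((656.896728515625, 85.17430877685547), (291.8646240234375, 212.46665954589844), 86.75801086425781)
 head top [ 480.7196849  -299.97292444   73.94147878] [34.54206724 41.06325431  5.77241436] head xy ((477.6363220214844, -299.48992919921875), 21.90361213684082) handle [[ 388. -305.   27.]
 [ 455. -287.   51.]]
 handle line [ 9.9569869e-01 -9.2650816e-02  4.2603082e+02 -2.9763275e+02] 66
both ((649.4578857421875, 82.20745849609375), (307.00909423828125, 258.5072937011719), 86.71281433105469) [[511.6148   -63.633026]
 [769.69684  -78.456024]
 [787.30096  228.04794 ]
 [529.21893  242.87094 ]]
```

Mixer: centre about (649.5,82), yaw about -3.15°. The cover already stands about 5° open. Hinge about (759.5,76,70), tab about (533,88,117), which agrees with the depth points. Mallet head about (482,-302), handle line at about -5° yaw. Moving towards the tab.

Request:
arm_command(
  deltas=[
    {"twist": [0,0,2.666],"xyz": [215,597,80],"claw": 50},
    {"twist": [0,0,2.666],"xyz": [215,597,80],"claw": 50},
    {"twist": [0,0,2.666],"xyz": [215,597,80],"claw": 50},
    {"twist": [0,0,2.666],"xyz": [215,597,80],"claw": 50},
    {"twist": [0,0,2.666],"xyz": [215,597,80],"claw": 50},
    {"twist": [0,0,2.666],"xyz": [215,597,80],"claw": 50},
    {"twist": [0,0,2.666],"xyz": [215,597,80],"claw": 50},
    {"twist": [0,0,2.666],"xyz": [215,597,80],"claw": 50},
    {"twist": [0,0,2.666],"xyz": [215,597,80],"claw": 50},
    {"twist": [0,0,2.666],"xyz": [215,597,80],"claw": 50},
    {"twist": [0,0,2.666],"xyz": [215,597,80],"claw": 50},
    {"twist": [0,0,2.666],"xyz": [215,597,80],"claw": 50},
    {"twist": [0,0,2.666],"xyz": [215,597,80],"claw": 50},
    {"twist": [0,0,2.666],"xyz": [215,597,80],"claw": 50},
    {"twist": [0,0,2.666],"xyz": [215,597,80],"claw": 50},
    {"twist": [0,0,2.666],"xyz": [215,597,80],"claw": 50},
    {"twist": [0,0,2.666],"xyz": [215,597,80],"claw": 50},
    {"twist": [0,0,2.666],"xyz": [215,597,80],"claw": 50},
    {"twist": [0,0,2.666],"xyz": [215,597,80],"claw": 50},
    {"twist": [0,0,2.666],"xyz": [215,597,80],"claw": 50},
  ],
  grip_force=25,
)

```text
time: 1.77
tool_pos: [439.5, 95.2, 298.3]
orientation: [[-0.977, 0.213, -0.001], [0.213, 0.977, -0.0], [0.001, -0.0, -1.0]]
force: [1.0, 1.3, 0.8]
width: 0.54
gripper_force: 0.0
```

Request:
arm_command(
  deltas=[
    {"twist": [-0.071,-0.517,0.16],"xyz": [57,-5,-129],"claw": 50},
    {"twist": [-0.071,-0.517,0.16],"xyz": [57,-5,-129],"claw": 50},
    {"twist": [-0.071,-0.517,0.16],"xyz": [57,-5,-129],"claw": 50},
    {"twist": [-0.071,-0.517,0.16],"xyz": [57,-5,-129],"claw": 50},
    {"twist": [-0.071,-0.517,0.16],"xyz": [57,-5,-129],"claw": 50},
    {"twist": [-0.071,-0.517,0.16],"xyz": [57,-5,-129],"claw": 50},
    {"twist": [-0.071,-0.517,0.16],"xyz": [57,-5,-129],"claw": 50},
  ],
)

```text
time: 2.35
tool_pos: [494.8, 89.9, 167.9]
orientation: [[-0.867, 0.056, 0.495], [0.049, 0.998, -0.027], [-0.496, 0.0, -0.869]]
force: [0.4, -0.5, 0.4]
width: 0.539
gripper_force: 0.0
```

Run:
```python
from h import *
p,d,s=snap("wrist");np.savez("w1.npz",p=p,d=d)
print(s["joint_positions"].round(3),s["tool_pos"].round(1),s["orientation"].round(3).tolist())
c=imaging.camera_info("wrist");print({k:np.round(v,3).tolist() for k,v in c.items()})
cv2.imwrite("pics/w1.png",p[:,:,::-1])
```

```text
[ 0.14   0.161  2.169 -0.315  0.316 -1.099] [494.8  89.9 167.9] [[-0.867, 0.056, 0.495], [0.049, 0.998, -0.027], [-0.496, 0.0, -0.869]]
{'mtx': [[325.192, 0.0, 279.88], [0.0, 325.192, 210.267], [0.0, 0.0, 1.0]], 'tool_from_camera': [[0.001, -0.97, -0.243, 67.335], [1.0, 0.001, 0.001, 1.164], [-0.0, -0.243, 0.97, -165.102], [0.0, 0.0, 0.0, 1.0]]}
```

View pics/w1.png

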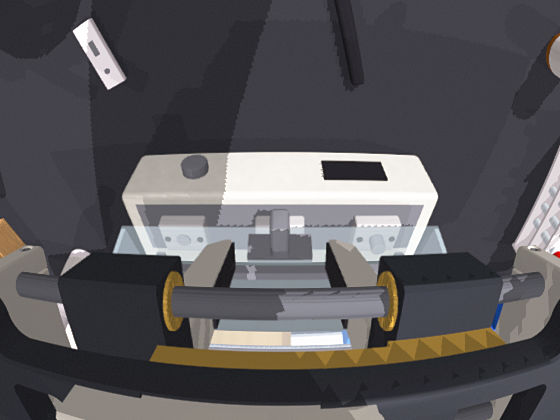

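The wrist view shows the tab as a light grey column at about (279, 208–255), centred between the fingers; the blocks are left, middle and right below the cover. A quick depth check of the tab:

```bash
cat >> h.py <<'E'
def wpts(d,s):
    c=imaging.camera_info("wrist");K=np.array(c["mtx"]);T=np.array(c["tool_from_camera"])
    v,u=np.mgrid[:d.shape[0],:d.shape[1]]
    a=(u-K[0,2])/K[0,0];b=(v-K[1,2])/K[1,1];r=np.hypot(a,b)+1e-9
    k=np.tan(r)/r; X=np.stack([a*k*d,b*k*d,d],-1)
    X=X@T[:3,:3].T+T[:3,3]
    return X@np.array(s["orientation"]).T+np.array(s["tool_pos"])
E
python3 - <<'E'
from h import *
Z=np.load("w1.npz");s=manip.observe();P=wpts(Z["d"],s)
for v in range(200,266,5): print(v,P[v,279].round(0),Z["p"][v,279],end=" | ")
print()
for u in range(262,300,3): print(u,P[225,u].round(0),Z["p"][225,u],end=" | ")
E
```

```text
200 [543.  88.  71.] [246 244 239] | 205 [549.  88.  71.] [146 145 154] | 210 [517.  89. 111.] [137 136 144] | 215 [517.  89. 115.] [150 148 158] | 220 [518.  89. 120.] [154 151 163] | 225 [519.  89. 124.] [155 155 165] | 230 [520.  89. 128.] [119 118 125] | 235 [522.  89. 130.] [123 121 128] | 240 [529.  89. 129.] [121 122 127] | 245 [535.  88. 129.] [120 120 128] | 250 [541.  88. 128.] [121 119 128] | 255 [547.  88. 128.] [105 105 112] | 260 [555.  87. 127.] [151 159 166] | 265 [554.  87. 132.] [111 115 119] | 
262 [560.  72.  83.] [177 172 173] | 265 [561.  75.  83.] [175 171 172] | 268 [561.  77.  83.] [179 174 174] | 271 [518.  84. 124.] [118 117 125] | 274 [518.  86. 124.] [154 152 163] | 277 [519.  88. 124.] [155 153 164] | 280 [518.  90. 125.] [155 153 166] | 283 [519.  92. 124.] [156 153 164] | 286 [518.  94. 125.] [154 152 162] | 289 [561.  96.  84.] [172 167 172] | 292 [562.  98.  83.] [255 255 255] | 295 [562. 101.  84.] [252 249 250] | 298 [562. 103.  83.] [255 255 255] |
```

Request:
arm_command(
  deltas=[
    {"twist": [0,0,0],"xyz": [11,-0.4,-16.5],"claw": 40},
    {"twist": [0,0,0],"xyz": [22,-0.8,-33],"claw": 40},
    {"twist": [0,0,0],"xyz": [33,-1.2,-49],"claw": 40},
    {"twist": [0,0,0],"xyz": [44.5,-1.5,-66],"claw": 40},
    {"twist": [0,0,0],"xyz": [44.5,-1.5,-66],"claw": 6},
    {"twist": [0,0,0],"xyz": [44.5,-1.5,-66],"claw": 6},
    {"twist": [0,0,0],"xyz": [44.5,-1.5,-66],"claw": 6},
    {"twist": [0,0,0],"xyz": [44.5,-1.5,-66],"claw": 6},
    {"twist": [0,0,0],"xyz": [44.5,-1.5,-66],"claw": 6},
    {"twist": [0,0,0],"xyz": [44.5,-1.5,-66],"claw": 6},
  ],
  grip_force=25,
)

```text
time: 3.23
tool_pos: [541.2, 87.1, 104.7]
orientation: [[-0.866, 0.059, 0.497], [0.051, 0.998, -0.03], [-0.498, -0.001, -0.867]]
force: [1.7, -15.1, 0.7]
width: 0.148
gripper_force: 25.0
```

Run:
```python
from h import *
from scipy.spatial.transform import Rotation as R
s=manip.observe();H=np.array([762,76.2,70]);n=np.array([.055,.998,0]);T=np.array([541,86.9,103]);print(s["tool_pos"],s["force"],s["joint_positions"].round(3))
for i in range(1,21):
    a=np.deg2rad(54.4)*i/20
    q=R.from_rotvec(n*a); print('{"twist": [%.3f, %.3f, 0], "xyz": [%.1f, %.1f, %.1f], "claw": 6}'%(*(n*a)[:2],*(q.apply(T-H)+H-T)),end=", ")
```

```text
[541.22995064  87.07364263 104.72824887] [  1.69685378 -15.07726055   0.71837715] [ 0.12   0.362  2.112 -0.529  0.177 -0.894]
{"twist": [0.003, 0.047, 0], "xyz": [1.8, -0.1, 10.5], "claw": 6}, {"twist": [0.005, 0.095, 0], "xyz": [4.1, -0.2, 20.8], "claw": 6}, {"twist": [0.008, 0.142, 0], "xyz": [6.9, -0.4, 31.1], "claw": 6}, {"twist": [0.010, 0.190, 0], "xyz": [10.2, -0.6, 41.1], "claw": 6}, {"twist": [0.013, 0.237, 0], "xyz": [13.9, -0.8, 51.1], "claw": 6}, {"twist": [0.016, 0.284, 0], "xyz": [18.1, -1.0, 60.8], "claw": 6}, {"twist": [0.018, 0.332, 0], "xyz": [22.8, -1.3, 70.3], "claw": 6}, {"twist": [0.021, 0.379, 0], "xyz": [27.9, -1.5, 79.6], "claw": 6}, {"twist": [0.023, 0.426, 0], "xyz": [33.5, -1.8, 88.7], "claw": 6}, {"twist": [0.026, 0.474, 0], "xyz": [39.5, -2.2, 97.4], "claw": 6}, {"twist": [0.029, 0.521, 0], "xyz": [45.8, -2.5, 105.9], "claw": 6}, {"twist": [0.031, 0.569, 0], "xyz": [52.6, -2.9, 114.1], "claw": 6}, {"twist": [0.034, 0.616, 0], "xyz": [59.8, -3.3, 121.9], "claw": 6}, {"twist": [0.037, 0.663, 0], "xyz": [67.3, -3.7, 129.4], "claw": 6}, {"twist": [0.039, 0.711, 0], "xyz": [75.2, -4.1, 136.5], "claw": 6}, {"twist": [0.042, 0.758, 0], "xyz": [83.3, -4.6, 143.2], "claw": 6}, {"twist": [0.044, 0.805, 0], "xyz": [91.8, -5.1, 149.6], "claw": 6}, {"twist": [0.047, 0.853, 0], "xyz": [100.6, -5.5, 155.5], "claw": 6}, {"twist": [0.050, 0.900, 0], "xyz": [109.7, -6.0, 161.0], "claw": 6}, {"twist": [0.052, 0.948, 0], "xyz": [119.0, -6.6, 166.1], "claw": 6},
```

Request:
arm_command(
  deltas=[
    {"twist": [0,0,0],"xyz": [0,-1.2,0],"claw": 6},
    {"twist": [0.003,0.047,0],"xyz": [1.8,-1.3,10.5],"claw": 6},
    {"twist": [0.005,0.095,0],"xyz": [4.1,-1.4,20.8],"claw": 6},
    {"twist": [0.008,0.142,0],"xyz": [6.9,-1.6,31.1],"claw": 6},
    {"twist": [0.01,0.19,0],"xyz": [10.2,-1.8,41.1],"claw": 6},
    {"twist": [0.013,0.237,0],"xyz": [13.9,-2.0,51.1],"claw": 6},
    {"twist": [0.016,0.284,0],"xyz": [18.1,-2.2,60.8],"claw": 6},
    {"twist": [0.018,0.332,0],"xyz": [22.8,-2.5,70.3],"claw": 6},
    {"twist": [0.018,0.332,0],"xyz": [22.8,-2.5,70.3],"claw": 6},
  ],
  grip_force=30,
)

```text
time: 3.98
tool_pos: [565.6, 85.6, 176.5]
orientation: [[-0.981, 0.057, 0.188], [0.056, 0.998, -0.01], [-0.188, 0.001, -0.982]]
force: [0.8, -4.4, 0.3]
width: 0.142
gripper_force: 30.0
```

Request:
arm_command(
  deltas=[
    {"twist": [0.003,0.047,0],"xyz": [5.1,-0.8,9.3],"claw": 6},
    {"twist": [0.005,0.094,0],"xyz": [10.7,-1.0,18.4],"claw": 6},
    {"twist": [0.008,0.142,0],"xyz": [16.7,-1.4,27.1],"claw": 6},
    {"twist": [0.011,0.189,0],"xyz": [23.0,-1.7,35.6],"claw": 6},
    {"twist": [0.013,0.237,0],"xyz": [29.8,-2.1,43.8],"claw": 6},
    {"twist": [0.016,0.284,0],"xyz": [37.0,-2.5,51.6],"claw": 6},
    {"twist": [0.019,0.331,0],"xyz": [44.5,-2.9,59.1],"claw": 6},
    {"twist": [0.021,0.379,0],"xyz": [52.4,-3.3,66.2],"claw": 6},
    {"twist": [0.023,0.426,0],"xyz": [60.5,-3.8,72.9],"claw": 6},
    {"twist": [0.026,0.473,0],"xyz": [69.0,-4.3,79.3],"claw": 6},
    {"twist": [0.029,0.521,0],"xyz": [77.8,-4.7,85.2],"claw": 6},
    {"twist": [0.032,0.568,0],"xyz": [86.9,-5.2,90.7],"claw": 6},
    {"twist": [0.034,0.616,0],"xyz": [96.2,-5.8,95.8],"claw": 6},
    {"twist": [0.034,0.616,0],"xyz": [96.2,-5.8,95.8],"claw": 6},
    {"twist": [0.034,0.616,0],"xyz": [96.2,-5.8,95.8],"claw": 6},
  ],
)

```text
time: 5.23
tool_pos: [660.7, 80.3, 268.9]
orientation: [[-0.909, 0.056, -0.413], [0.051, 0.998, 0.023], [0.413, -0.0, -0.911]]
force: [6.2, -1.7, -9.3]
width: 0.148
gripper_force: 30.0
```

Run:
```python
from h import *
p,d,s=snap("scene");np.savez("scene2.npz",p=p,d=d);print(s["joint_positions"].round(3),s["tool_pos"].round(1),s["force"].round(1))
p2,d2,s=snap("side");np.savez("side2.npz",p=p2,d=d2)
im=np.vstack([np.hstack([cv2.resize(p[100:300,230:430],(400,400)),cv2.resize(p2[90:290,90:290],(400,400))])])
cv2.imwrite("pics/open.png",im[:,:,::-1])
```

```text
[ 0.035  0.787  0.876  0.04   1.902 -1.474] [660.7  80.3 268.9] [ 6.2 -1.7 -9.3]
```

View pics/open.png

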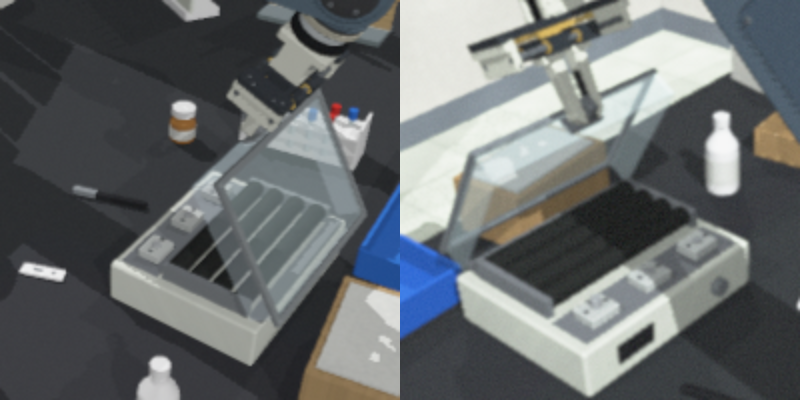

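Request:
arm_command(
  deltas=[
    {"twist": [0,0,0],"xyz": [0,0,0],"claw": 45},
    {"twist": [0,0,0],"xyz": [0,0,0],"claw": 45},
    {"twist": [0,0,0],"xyz": [0,0,0],"claw": 45},
    {"twist": [0,0,0],"xyz": [0,0,0],"claw": 45},
    {"twist": [0,0,0],"xyz": [0,0,0],"claw": 45},
    {"twist": [0,0,0],"xyz": [9,-0.5,20],"claw": 45},
    {"twist": [0,0,0],"xyz": [18,-1,40],"claw": 45},
    {"twist": [0,0,0],"xyz": [28,-1.5,62],"claw": 45},
    {"twist": [0,0,0],"xyz": [37,-2,82],"claw": 45},
    {"twist": [0,0,0],"xyz": [37,-2,110],"claw": 45},
  ],
)

```text
time: 6.17
tool_pos: [697.6, 78.1, 379.0]
orientation: [[-0.907, 0.057, -0.417], [0.052, 0.998, 0.023], [0.417, -0.001, -0.909]]
force: [0.2, 0.2, -0.1]
width: 0.48
gripper_force: 0.0
```

Run:
```python
from h import *
s=manip.observe();print(s["tool_pos"].round(1),s["force"].round(1))
H=np.array([762,76.2,70]);ex=np.array([.9985,-.055,0]);ey=np.array([.055,.9985,0])
C=np.array([649.5,82,70])
for n in("scene","side"):
    p,d,_=snap(n);np.savez(n+"3.npz",p=p,d=d);P=pts(n,d)
    L=P-H; a=L@ex;b=L@ey;z=L[...,2]
    # cover top plane: in cover frame height 47 above hinge at 60deg
    m=(abs(b)<135)&(z>50)&(z<190)&(a>-160)&(a<40); q=P[m]-H; A=np.c_[q@ex,q[:,2]]
    for k in range(6):
        c=A.mean(0);u,sv,vt=np.linalg.svd(A-c,full_matrices=False);r=(A-c)@vt[1];A=A[abs(r)<max(3,1.5*r.std())]
    print(n,"cover line deg",np.rad2deg(np.arctan2(vt[0][1],-vt[0][0])),c,len(A),r.std())
    L=P-C;a=L@ex;b=L@ey;z=L[...,2]
    for y0 in(-90,0,90):
        m=(abs(a+78)<30)&(abs(b-y0)<35)&(z>9)&(z<45)
        t=m&(z<17.5)&(z>10); hi=m&(z>19)
        r=cv2.minAreaRect(np.c_[a[t],b[t]].astype(np.float32))
        print("  ",y0,t.sum(),"block ctr",np.round(r[0],1),np.round(r[1],1),"zmed",np.median(z[t]).round(1),"hi",hi.sum(),"zmax",np.percentile(z[m],[90,98,100]).round(1),np.c_[a[hi],b[hi],z[hi]].mean(0).round(1) if hi.any() else "")
```

```text
[697.6  78.1 379. ] [ 0.2  0.2 -0.1]
scene cover line deg -120.96119636261616 [-18.19559044 121.66487929] 3214 1.099649063336214
   -90 117 block ctr [-69.3 -90. ] [45.9 34.9] zmed 14.2 hi 0 zmax [16.6 18.1 18.8] 
   0 103 block ctr [-68.2  -0.6] [47.8 36.4] zmed 14.1 hi 2 zmax [16.4 18.7 19.7] [-69.8  -2.1  19.3]
  return _methods._mean(a, axis=axis, dtype=dtype,
  ret = ret.dtype.type(ret / rcount)
Traceback (most recent call last):
IndexError: index -1 is out of bounds for axis 0 with size 0
```

Request:
arm_command(
  deltas=[
    {"twist": [-0.024,-0.43,0],"xyz": [-150,0,-40],"claw": 45},
    {"twist": [-0.024,-0.43,0],"xyz": [-150,0,-40],"claw": 45},
    {"twist": [-0.024,-0.43,0],"xyz": [-150,0,-40],"claw": 45},
    {"twist": [-0.024,-0.43,0],"xyz": [-150,0,-40],"claw": 45},
    {"twist": [-0.024,-0.43,0],"xyz": [-150,0,-40],"claw": 45},
    {"twist": [-0.024,-0.43,0],"xyz": [-150,0,-40],"claw": 45},
  ],
)

```text
time: 6.72
tool_pos: [564.8, 78.5, 345.5]
orientation: [[-0.998, 0.057, -0.009], [0.057, 0.998, 0.0], [0.009, -0.0, -1.0]]
force: [1.6, 0.0, 0.7]
width: 0.482
gripper_force: 0.0
```

```bash
cat > m.py <<'E'
from h import *
ex=np.array([.9985,-.055,0]);ey=np.array([.055,.9985,0]);C=np.array([649.5,82,70])
def ana(n,P):
    L=P-C;a=L@ex;b=L@ey;z=L[...,2]
    for y0 in(-90,0,90):
        m=(abs(a+70)<25)&(abs(b-y0)<32)&(z>9)&(z<45)
        t=m&(z<17)&(z>11); hi=m&(z>20)
        if t.sum()<10: print(n,y0,"none");continue
        r=cv2.minAreaRect(np.c_[a[t],b[t]].astype(np.float32))
        print(n,y0,t.sum(),"block",np.round(r[0],1),np.round(r[1],1),"zmed",np.median(z[t]).round(1),"hi",hi.sum(),"z",np.percentile(z[m],[50,90,98,100]).round(1),"world hi",P[hi].mean(0).round(1) if hi.any() else "", "block world",(C+r[0][0]*ex+r[0][1]*ey).round(1))
E
python3 - <<'E'
from m import *
s=manip.observe();print(s["tool_pos"].round(1),s["orientation"].round(3).tolist())
p,d,s=snap("wrist");np.savez("w4.npz",p=p,d=d);cv2.imwrite("pics/w4.png",p[:,:,::-1]);ana("wrist",wpts(d,s))
for n in("side","scene"):
    p,d,_=snap(n);np.savez(n+"4.npz",p=p,d=d);ana(n,pts(n,d))
E
```

```text
[564.8  78.5 345.5] [[-0.998, 0.057, -0.009], [0.057, 0.998, 0.0], [0.009, -0.0, -1.0]]
wrist -90 804 block [-72.3 -89.6] [44.6 34.9] zmed 13.2 hi 0 z [13.2 15.  16.8 18.1] world hi  block world [572.4  -3.5  70. ]
wrist 0 828 block [-71.9  -0.2] [34.7 43.3] zmed 13.3 hi 0 z [13.2 15.1 16.8 18. ] world hi  block world [577.7  85.8  70. ]
wrist 90 677 block [-72.7  89.9] [35.9 43.4] zmed 13.1 hi 99 z [13.2 25.5 27.6 28.4] world hi [581.7 175.2  96.4] block world [581.9 175.7  70. ]
side -90 87 block [-73.3 -86.6] [42.2 36. ] zmed 12.5 hi 0 z [11.7 14.1 15.6 17.9] world hi  block world [ 5.716e+02 -4.000e-01  7.000e+01]
side 0 101 block [-72.7   3.5] [36.1 43. ] zmed 12.7 hi 0 z [11.5 14.2 15.9 16.9] world hi  block world [577.1  89.5  70. ]
side 90 105 block [-73.   92.3] [37.5 43.7] zmed 12.2 hi 26 z [12.  23.5 26.1 27.2] world hi [582.3 178.3  94.3] block world [581.7 178.2  70. ]
scene -90 111 block [-68.2 -89.9] [35. 46.] zmed 14.0 hi 0 z [14.  16.7 17.5 19.7] world hi  block world [576.5  -4.   70. ]
scene 0 96 block [-68.6  -0.7] [35.1 47.6] zmed 13.8 hi 0 z [13.8 16.6 17.6 18.3] world hi  block world [580.9  85.1  70. ]
scene 90 none
```

View pics/w4.png

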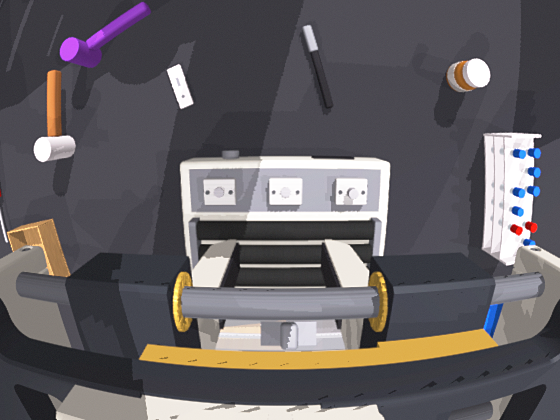

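The wrist view shows three blocks at (219,192), (285,192) and (350,192). By depth, the proud pin is the right one at about (582,176,97); the others are level. The mallet is at upper left (54,148). Now to above the mallet.

Request:
arm_command(
  deltas=[
    {"twist": [0,0,-0.03],"xyz": [-120,-380,-125],"claw": 60},
    {"twist": [0,0,-0.03],"xyz": [-120,-380,-125],"claw": 60},
    {"twist": [0,0,-0.03],"xyz": [-120,-380,-125],"claw": 60},
    {"twist": [0,0,-0.03],"xyz": [-120,-380,-125],"claw": 60},
    {"twist": [0,0,-0.03],"xyz": [-120,-380,-125],"claw": 60},
    {"twist": [0,0,-0.03],"xyz": [-120,-380,-125],"claw": 60},
    {"twist": [0,0,-0.03],"xyz": [-120,-380,-125],"claw": 60},
    {"twist": [0,0,-0.03],"xyz": [-120,-380,-125],"claw": 60},
    {"twist": [0,0,-0.03],"xyz": [-120,-380,-125],"claw": 60},
    {"twist": [0,0,-0.03],"xyz": [-120,-380,-125],"claw": 60},
    {"twist": [0,0,-0.03],"xyz": [-120,-380,-125],"claw": 60},
    {"twist": [0,0,-0.03],"xyz": [-120,-380,-125],"claw": 60},
    {"twist": [0,0,-0.03],"xyz": [-120,-380,-125],"claw": 60},
    {"twist": [0,0,-0.03],"xyz": [-120,-380,-125],"claw": 60},
  ],
)

```text
time: 8.03
tool_pos: [447.2, -301.1, 221.2]
orientation: [[-0.996, 0.086, -0.014], [0.086, 0.996, 0.0], [0.014, -0.001, -1.0]]
force: [-0.0, 0.2, 1.0]
width: 0.645
gripper_force: 0.0
```

Run:
```python
from h import *
s=manip.observe();print(s["tool_pos"].round(1),s["orientation"].round(3).tolist(),s["joint_positions"].round(2))
for n in("wrist","side","scene"):
    p,d,s=snap(n);np.savez(n+"5.npz",p=p,d=d)
    P=wpts(d,s) if n=="wrist" else pts(n,d)
    if n=="wrist":cv2.imwrite("pics/w5.png",p[:,:,::-1])
    x,y,z=P[...,0],P[...,1],P[...,2];c=p.astype(int)
    m=(x>320)&(x<515)&(y>-345)&(y<-260)
    br=m&(c[...,0]-c[...,2]>30)&(z>44)&(z<60); hd=m&(c.min(-1)>120)&(z>71)&(z<82)
    print(n,br.sum(),hd.sum())
    if hd.sum()>5: print(" head circle",cv2.minEnclosingCircle(P[hd][:,:2].astype(np.float32)),P[hd].mean(0).round(1))
    if br.sum()>5:
        r=cv2.minAreaRect(P[br][:,:2].astype(np.float32));print(" handle",r,P[br].mean(0).round(1),cv2.fitLine(P[br][:,:2].astype(np.float32),cv2.DIST_HUBER,0,.01,.01).ravel().round(3))
```

```text
[ 447.2 -301.1  221.2] [[-0.996, 0.086, -0.014], [0.086, 0.996, 0.0], [0.014, -0.001, -1.0]] [-0.67  0.33  1.67 -0.01  1.15 -2.16]
wrist 1993 1168
 head circle ((480.4794921875, -304.8688049316406), 20.05487632751465) [ 479.7 -304.7   75. ]
 handle ((402.6800537109375, -300.5107116699219), (19.81205940246582, 116.4346923828125), 86.7269287109375) [ 402.5 -300.3   48.4] [ 9.98000e-01 -6.10000e-02  4.02195e+02 -3.00223e+02]
side 56 75
 head circle ((478.54937744140625, -300.58154296875), 22.28487777709961) [ 479.8 -301.1   73.4]
 handle ((433.7576599121094, -296.5985412597656), (19.78290557861328, 45.96623229980469), 79.74304962158203) [ 435.  -296.9   47.2] [ 9.82000e-01 -1.87000e-01  4.33775e+02 -2.96517e+02]
scene 213 147
 head circle ((483.4391784667969, -304.1044921875), 20.171119689941406) [ 483.6 -305.2   75.8]
 handle ((402.90625, -299.9898376464844), (20.862224578857422, 109.69349670410156), 87.47467803955078) [ 402.3 -301.4   49. ] [ 9.97000e-01 -8.20000e-02  4.03404e+02 -3.02144e+02]
```

View pics/w5.png

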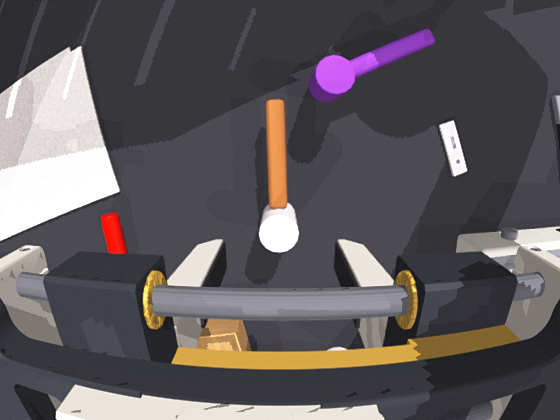

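The wrist view shows the mallet's head at (279,229), its handle up to (275,100), and nothing within the fingers' path. Descending to grip 33 mm from the head axis.

Request:
arm_command(
  deltas=[
    {"twist": [0,-0.014,0.027],"xyz": [0.5,-2,-40],"claw": 60},
    {"twist": [0,-0.014,0.027],"xyz": [0.5,-2,-80],"claw": 60},
    {"twist": [0,-0.014,0.027],"xyz": [0.5,-2,-115],"claw": 60},
    {"twist": [0,-0.014,0.027],"xyz": [0.5,-2,-145],"claw": 60},
    {"twist": [0,-0.014,0.027],"xyz": [0.5,-2,-170],"claw": 60},
    {"twist": [0,-0.014,0.027],"xyz": [0.5,-2,-188],"claw": 60},
    {"twist": [0,-0.014,0.027],"xyz": [0.5,-2,-198],"claw": 60},
    {"twist": [0,-0.014,0.027],"xyz": [0.5,-2,-202],"claw": 60},
    {"twist": [0,-0.014,0.027],"xyz": [0.5,-2,-202],"claw": 60},
  ],
)

```text
time: 8.93
tool_pos: [446.8, -303.2, 18.5]
orientation: [[-0.998, 0.06, -0.001], [0.06, 0.998, 0.001], [0.001, 0.001, -1.0]]
force: [0.6, -0.5, 0.3]
width: 0.641
gripper_force: 0.0
```

Request:
arm_command(
  deltas=[
    {"twist": [0,0,0],"xyz": [0,0,0],"claw": 14},
    {"twist": [0,0,0],"xyz": [0,0,0],"claw": 14},
    {"twist": [0,0,0],"xyz": [0,0,0],"claw": 14},
    {"twist": [0,0,0],"xyz": [0,0,0],"claw": 14},
    {"twist": [0,0,0],"xyz": [0,0,0],"claw": 14},
    {"twist": [0,0,0],"xyz": [0,0,0],"claw": 14},
    {"twist": [0,0,0],"xyz": [0,0,0],"claw": 14},
  ],
  grip_force=60,
)

```text
time: 9.52
tool_pos: [446.6, -303.5, 18.7]
orientation: [[-0.998, 0.061, -0.001], [0.061, 0.998, 0.001], [0.001, 0.001, -1.0]]
force: [-0.7, -0.4, 2.3]
width: 0.209
gripper_force: 60.0
```

Request:
arm_command(
  deltas=[
    {"twist": [0,0,0],"xyz": [0,0,15],"claw": 14},
    {"twist": [0,0,0],"xyz": [0,0,50],"claw": 14},
    {"twist": [0,0,0],"xyz": [0,0,85],"claw": 14},
    {"twist": [0,0,0],"xyz": [0,0,120],"claw": 14},
    {"twist": [0,0,0],"xyz": [5,20,155],"claw": 14},
    {"twist": [0,0,0],"xyz": [12,50,175],"claw": 14},
    {"twist": [0,0,0],"xyz": [19,85,180],"claw": 14},
    {"twist": [0,0,0],"xyz": [27,120,180],"claw": 14},
    {"twist": [0,0,0],"xyz": [35,155,180],"claw": 14},
    {"twist": [0,0,0],"xyz": [43,190,180],"claw": 14},
    {"twist": [0,0,0],"xyz": [51,225,180],"claw": 14},
    {"twist": [0,0,0],"xyz": [59,260,180],"claw": 14},
    {"twist": [0,0,0],"xyz": [67,295,180],"claw": 14},
    {"twist": [0,0,0],"xyz": [75,330,180],"claw": 14},
    {"twist": [0,0,0],"xyz": [83,365,180],"claw": 14},
    {"twist": [0,0,0],"xyz": [90,400,180],"claw": 14},
    {"twist": [0,0,0],"xyz": [98,435,180],"claw": 14},
    {"twist": [0,0,0],"xyz": [106,468,180],"claw": 14},
    {"twist": [0,0,0],"xyz": [109,481,180],"claw": 14},
    {"twist": [0,0,0],"xyz": [109,481,180],"claw": 14},
  ],
)

```text
time: 11.18
tool_pos: [555.4, 180.0, 197.9]
orientation: [[-0.998, 0.058, -0.002], [0.058, 0.998, 0.001], [0.002, 0.001, -1.0]]
force: [0.4, -0.1, -2.2]
width: 0.211
gripper_force: 60.0
```

Request:
arm_command(
  deltas=[
    {"twist": [0,0,0],"xyz": [0,0,-20],"claw": 14},
    {"twist": [0,0,0],"xyz": [0,0,-40],"claw": 14},
    {"twist": [0,0,0],"xyz": [0,0,-50],"claw": 14},
    {"twist": [0,0,0],"xyz": [0,0,-50],"claw": 14},
  ],
)

```text
time: 11.52
tool_pos: [554.1, 176.3, 146.3]
orientation: [[-0.998, 0.061, -0.005], [0.061, 0.998, -0.001], [0.005, -0.001, -1.0]]
force: [0.2, -0.3, -2.8]
width: 0.211
gripper_force: 60.0
```

Run:
```python
from h import *
s=manip.observe();print(s["tool_pos"].round(1),s["orientation"].round(3).tolist(),s["force"].round(1),s["moment"].round(2),s["joint_positions"].round(2))
p,d,s=snap("side");np.savez("side6.npz",p=p,d=d)
q,e,_=snap("wrist");np.savez("wrist6.npz",p=q,d=e)
P=wpts(e,s);c=q.astype(int);x,y,z=[P[...,i] for i in range(3)]
hd=(c.min(-1)>110)&(z>195)&(z<235)&(x>560)&(x<630)&(abs(y-176)<40)
if hd.any(): print(hd.sum(),P[hd].mean(0),cv2.minEnclosingCircle(P[hd][:,:2].astype(np.float32)),np.percentile(z[hd],[5,50,95]))
A=np.c_[P[hd][:,:2]-P[hd][:,:2].mean(0),np.ones(hd.sum())];print("tilt",np.linalg.lstsq(A,P[hd][:,2],rcond=None)[0])
im=np.hstack([cv2.resize(p[130:290,100:260],(400,400)),cv2.resize(q[100:260,200:360],(400,400))]);cv2.imwrite("pics/hover.png",im[:,:,::-1])
```

```text
[554.1 176.3 146.3] [[-0.998, 0.061, -0.005], [0.061, 0.998, -0.001], [0.005, -0.001, -1.0]] [ 0.2 -0.3 -2.8] [ 0.05 -0.02 -0.  ] [ 0.23  0.49  1.63  0.    1.02 -1.28]
1324 [570.88155202 176.58780076 201.32004384] ((568.6940307617188, 176.91775512695312), 14.47982406616211) [195.80568613 201.70737193 206.56451718]
tilt [-4.40632303e-01  3.72860876e-02  2.01320044e+02]
```

View pics/hover.png

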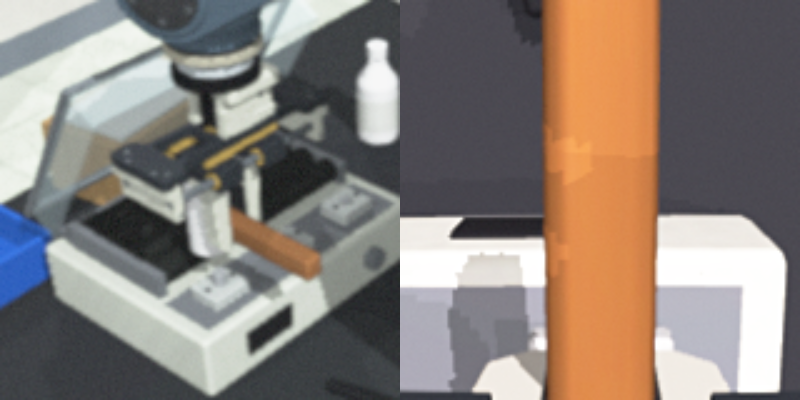

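The side view (left) shows the mallet held level with its head over the +y block at about (215,235); in the wrist crop the handle is centred on the block. Lowering until contact.

Request:
arm_command(
  deltas=[
    {"twist": [0,0,0],"xyz": [0,0,-12],"claw": 14},
    {"twist": [0,0,0],"xyz": [0,0,-20],"claw": 14},
    {"twist": [0,0,0],"xyz": [0,0,-25],"claw": 14},
    {"twist": [0,0,0],"xyz": [0,0,-27],"claw": 14},
    {"twist": [0,0,0],"xyz": [0,0,-28],"claw": 14},
    {"twist": [0,0,0],"xyz": [0,0,-29],"claw": 14},
  ],
)

```text
time: 12.12
tool_pos: [555.7, 177.5, 119.6]
orientation: [[-0.998, 0.06, -0.0], [0.06, 0.998, 0.001], [0.001, 0.001, -1.0]]
force: [0.8, -0.0, -3.1]
width: 0.208
gripper_force: 60.0
```

Request:
arm_command(
  deltas=[
    {"twist": [0,0,0],"xyz": [0,0,-0.7],"claw": 14},
    {"twist": [0,0,0],"xyz": [0,0,-1.4],"claw": 14},
    {"twist": [0,0,0],"xyz": [0,0,-2],"claw": 14},
    {"twist": [0,0,0],"xyz": [0,0,-2],"claw": 14},
  ],
)

```text
time: 12.45
tool_pos: [555.6, 177.5, 117.6]
orientation: [[-0.998, 0.06, -0.001], [0.06, 0.998, 0.001], [0.001, 0.001, -1.0]]
force: [-0.0, 0.2, -3.4]
width: 0.209
gripper_force: 60.0
```

Request:
arm_command(
  deltas=[
    {"twist": [0,0,0],"xyz": [0,0,-0.7],"claw": 14},
    {"twist": [0,0,0],"xyz": [0,0,-1.4],"claw": 14},
    {"twist": [0,0,0],"xyz": [0,0,-2],"claw": 14},
    {"twist": [0,0,0],"xyz": [0,0,-2],"claw": 14},
  ],
)

```text
time: 12.78
tool_pos: [555.7, 177.6, 116.1]
orientation: [[-0.998, 0.06, -0.0], [0.06, 0.998, 0.001], [0.0, 0.001, -1.0]]
force: [-2.0, -1.5, 3.0]
width: 0.212
gripper_force: 60.0
```

Contact at TCP z of about 116.5, as expected. Driving on in small steps.

Request:
arm_command(
  deltas=[
    {"twist": [0,0,0],"xyz": [0,0,-0.7],"claw": 14},
    {"twist": [0,0,0],"xyz": [0,0,-1.4],"claw": 14},
    {"twist": [0,0,0],"xyz": [0,0,-2],"claw": 14},
    {"twist": [0,0,0],"xyz": [0,0,-2],"claw": 14},
  ],
)

```text
time: 13.12
tool_pos: [555.7, 177.6, 114.1]
orientation: [[-0.998, 0.06, -0.0], [0.06, 0.998, 0.001], [0.0, 0.001, -1.0]]
force: [-2.4, -0.8, 5.0]
width: 0.208
gripper_force: 60.0
```

Request:
arm_command(
  deltas=[
    {"twist": [0,0,0],"xyz": [0,0,-0.7],"claw": 14},
    {"twist": [0,0,0],"xyz": [0,0,-1.4],"claw": 14},
    {"twist": [0,0,0],"xyz": [0,0,-2],"claw": 14},
    {"twist": [0,0,0],"xyz": [0,0,-2],"claw": 14},
  ],
)

```text
time: 13.45
tool_pos: [555.7, 177.6, 112.1]
orientation: [[-0.998, 0.06, -0.0], [0.06, 0.998, 0.001], [0.0, 0.001, -1.0]]
force: [-3.6, -1.3, 5.0]
width: 0.208
gripper_force: 60.0
```

Request:
arm_command(
  deltas=[
    {"twist": [0,0,0],"xyz": [0,0,-0.7],"claw": 14},
    {"twist": [0,0,0],"xyz": [0,0,-1.4],"claw": 14},
    {"twist": [0,0,0],"xyz": [0,0,-2],"claw": 14},
    {"twist": [0,0,0],"xyz": [0,0,-2],"claw": 14},
  ],
)

```text
time: 13.78
tool_pos: [555.7, 177.6, 110.2]
orientation: [[-0.998, 0.06, -0.0], [0.06, 0.998, 0.001], [0.0, 0.001, -1.0]]
force: [-3.5, -0.5, 6.4]
width: 0.211
gripper_force: 60.0
```

Request:
arm_command(
  deltas=[
    {"twist": [0,0,0],"xyz": [0,0,-0.7],"claw": 14},
    {"twist": [0,0,0],"xyz": [0,0,-1.4],"claw": 14},
    {"twist": [0,0,0],"xyz": [0,0,-2],"claw": 14},
    {"twist": [0,0,0],"xyz": [0,0,-2],"claw": 14},
  ],
)

```text
time: 14.12
tool_pos: [555.7, 177.6, 108.2]
orientation: [[-0.998, 0.06, -0.0], [0.06, 0.998, 0.001], [0.0, 0.001, -1.0]]
force: [-3.5, -0.4, 6.1]
width: 0.212
gripper_force: 60.0
```

Request:
arm_command(
  deltas=[
    {"twist": [0,0,0],"xyz": [0,0,-0.5],"claw": 14},
    {"twist": [0,0,0],"xyz": [0,0,-1],"claw": 14},
    {"twist": [0,0,0],"xyz": [0,0,-1],"claw": 14},
  ],
)

```text
time: 14.37
tool_pos: [555.7, 177.6, 107.3]
orientation: [[-0.998, 0.06, -0.0], [0.06, 0.998, 0.001], [0.0, 0.001, -1.0]]
force: [-4.5, -0.9, 6.9]
width: 0.207
gripper_force: 60.0
```

Request:
arm_command(
  deltas=[
    {"twist": [0,0,0],"xyz": [0,0,-0.5],"claw": 14},
    {"twist": [0,0,0],"xyz": [0,0,-1],"claw": 14},
    {"twist": [0,0,0],"xyz": [0,0,-1],"claw": 14},
  ],
)

```text
time: 14.62
tool_pos: [555.7, 177.6, 106.3]
orientation: [[-0.998, 0.06, -0.0], [0.06, 0.998, 0.001], [0.0, 0.001, -1.0]]
force: [-4.3, -0.8, 7.2]
width: 0.214
gripper_force: 60.0
```

Request:
arm_command(
  deltas=[
    {"twist": [0,0,0],"xyz": [0,0,-0.3],"claw": 14},
    {"twist": [0,0,0],"xyz": [0,0,-0.6],"claw": 14},
    {"twist": [0,0,0],"xyz": [0,0,-0.6],"claw": 14},
  ],
)

```text
time: 14.87
tool_pos: [555.7, 177.6, 105.8]
orientation: [[-0.998, 0.06, -0.0], [0.06, 0.998, 0.001], [0.0, 0.001, -1.0]]
force: [-5.0, -0.4, 8.4]
width: 0.208
gripper_force: 60.0
```

Request:
arm_command(
  deltas=[
    {"twist": [0,0,0],"xyz": [0,0,-0.3],"claw": 14},
    {"twist": [0,0,0],"xyz": [0,0,-0.6],"claw": 14},
    {"twist": [0,0,0],"xyz": [0,0,-0.6],"claw": 14},
  ],
)

```text
time: 15.12
tool_pos: [555.7, 177.6, 105.6]
orientation: [[-0.998, 0.06, -0.0], [0.06, 0.998, 0.001], [0.0, 0.001, -1.0]]
force: [-5.9, -1.1, 12.7]
width: 0.21
gripper_force: 60.0
```

Run:
```python
from h import *
s=manip.observe();print(s["tool_pos"].round(1),s["force"].round(1),s["moment"].round(2))
e,d,s=snap("wrist");P=wpts(d,s);c=e.astype(int);x,y,z=[P[...,i] for i in range(3)]
br=(c[...,0]-c[...,2]>40)&(z>110)&(z<160)&(x>440)&(x<545)&(abs(y-180)<20)
q=P[br];A=np.c_[q[:,0]-500,np.ones(len(q))]
# crown line: top of handle in central strip
yl=np.polyval(np.polyfit(q[:,0],q[:,1],1),q[:,0]);k=abs(q[:,1]-yl)<3
print(len(q),np.linalg.lstsq(A[k],q[k,2],rcond=None)[0])
```

```text
[555.7 177.6 105.6] [-5.9 -1.1 12.7] [-0.19  0.87  0.  ]
9341 [4.66946859e-03 1.35884672e+02]
```

Force is rising with little travel: the stop is reached, and the handle is still level. Bearing down to about 25 N.

Request:
arm_command(
  deltas=[
    {"twist": [0,0,0],"xyz": [0,0,-0.2],"claw": 14},
    {"twist": [0,0,0],"xyz": [0,0,-0.4],"claw": 14},
    {"twist": [0,0,0],"xyz": [0,0,-0.4],"claw": 14},
  ],
)

```text
time: 15.42
tool_pos: [555.7, 177.6, 105.5]
orientation: [[-0.998, 0.06, 0.0], [0.06, 0.998, 0.001], [0.0, 0.001, -1.0]]
force: [-9.5, -1.5, 16.6]
width: 0.209
gripper_force: 60.0
```

Request:
arm_command(
  deltas=[
    {"twist": [0,0,0],"xyz": [0,0,-0.2],"claw": 14},
    {"twist": [0,0,0],"xyz": [0,0,-0.4],"claw": 14},
    {"twist": [0,0,0],"xyz": [0,0,-0.4],"claw": 14},
  ],
)

```text
time: 15.67
tool_pos: [555.7, 177.7, 105.4]
orientation: [[-0.998, 0.06, 0.0], [0.06, 0.998, 0.001], [-0.0, 0.001, -1.0]]
force: [-9.4, -2.2, 19.6]
width: 0.211
gripper_force: 60.0
```

Request:
arm_command(
  deltas=[
    {"twist": [0,0,0],"xyz": [0,0,-0.2],"claw": 14},
    {"twist": [0,0,0],"xyz": [0,0,-0.4],"claw": 14},
    {"twist": [0,0,0],"xyz": [0,0,-0.4],"claw": 14},
    {"twist": [0,0,0],"xyz": [0,0,-0.4],"claw": 14},
  ],
)

```text
time: 16.0
tool_pos: [555.7, 177.7, 105.4]
orientation: [[-0.998, 0.06, 0.0], [0.06, 0.998, 0.001], [-0.0, 0.001, -1.0]]
force: [-12.3, -2.5, 22.9]
width: 0.214
gripper_force: 60.0
```

About 26 N on the pin, dead stop. Lifting off and moving aside for a check.

Request:
arm_command(
  deltas=[
    {"twist": [0,0,0],"xyz": [0,0,4],"claw": 14},
    {"twist": [0,0,0],"xyz": [0,0,25],"claw": 14},
    {"twist": [0,0,0],"xyz": [0,0,60],"claw": 14},
    {"twist": [0,0,0],"xyz": [0,0,90],"claw": 14},
    {"twist": [0,0,0],"xyz": [-10,-25,95],"claw": 14},
    {"twist": [0,0,0],"xyz": [-22,-60,95],"claw": 14},
    {"twist": [0,0,0],"xyz": [-33,-95,95],"claw": 14},
    {"twist": [0,0,0],"xyz": [-45,-130,95],"claw": 14},
    {"twist": [0,0,0],"xyz": [-60,-165,95],"claw": 14},
    {"twist": [0,0,0],"xyz": [-75,-200,95],"claw": 14},
    {"twist": [0,0,0],"xyz": [-90,-235,95],"claw": 14},
    {"twist": [0,0,0],"xyz": [-100,-270,95],"claw": 14},
    {"twist": [0,0,0],"xyz": [-100,-270,95],"claw": 14},
  ],
)

```text
time: 17.08
tool_pos: [454.0, -96.9, 198.2]
orientation: [[-0.998, 0.064, -0.001], [0.064, 0.998, -0.001], [0.001, -0.001, -1.0]]
force: [0.8, 0.3, -3.3]
width: 0.209
gripper_force: 60.0
```

Run:
```python
from m import *
s=manip.observe();print(s["tool_pos"].round(1),s["force"].round(1),s["orientation"].round(3).tolist())
p,d,s=snap("wrist");P=wpts(d,s);ana("wrist",P)
c=p.astype(int);x,y,z=[P[...,i] for i in range(3)];T=s["tool_pos"]
br=(c[...,0]-c[...,2]>40)&(abs(z-T[2]-30)<25)&(x>T[0]-120)&(x<T[0]-10)&(abs(y-T[1]-2)<20)
q=P[br];k=abs(q[:,1]-np.polyval(np.polyfit(q[:,0],q[:,1],1),q[:,0]))<3
print("handle slope",np.polyfit(q[k,0]-T[0],q[k,2]-T[2],1))
for n in("side","scene"):
    p,d,_=snap(n);ana(n,pts(n,d))
```

```text
[454.  -96.9 198.2] [ 0.8  0.3 -3.3] [[-0.998, 0.064, -0.001], [0.064, 0.998, -0.001], [0.001, -0.001, -1.0]]
wrist -90 none
wrist 0 136 block [-59.8   9.3] [24.5 13.2] zmed 13.0 hi 0 z [13.  14.2 16.5 17.6] world hi  block world [590.3  94.5  70. ]
wrist 90 54 block [-60.5  73.6] [ 9.9 12.3] zmed 12.8 hi 0 z [12.7 13.4 13.8 14.5] world hi  block world [593.1 158.8  70. ]
handle slope [1.09543685e-03 3.05199848e+01]
side -90 97 block [-73.4 -86.9] [34.2 46.6] zmed 12.5 hi 0 z [11.7 14.3 16.3 17.4] world hi  block world [571.5  -0.7  70. ]
side 0 99 block [-73.4   2.3] [42.3 35.2] zmed 12.4 hi 0 z [11.7 13.6 16.4 16.9] world hi  block world [576.3  88.3  70. ]
side 90 128 block [-73.3  93. ] [44.9 37.2] zmed 12.4 hi 0 z [11.9 14.1 15.5 18.3] world hi  block world [581.4 178.9  70. ]
scene -90 111 block [-69.1 -90.1] [36.2 44.4] zmed 13.7 hi 0 z [13.6 16.4 18.1 19.8] world hi  block world [575.6  -4.2  70. ]
scene 0 93 block [-69.8  -0.7] [34.8 49.3] zmed 13.8 hi 0 z [13.7 16.6 18.4 18.8] world hi  block world [579.7  85.1  70. ]
scene 90 none
```

All three pins are level in the side view. Returning the mallet to its original spot.

Request:
arm_command(
  deltas=[
    {"twist": [0,0,0],"xyz": [-2,-35,0],"claw": 14},
    {"twist": [0,0,0],"xyz": [-3,-70,0],"claw": 14},
    {"twist": [0,0,0],"xyz": [-5,-105,0],"claw": 14},
    {"twist": [0,0,0],"xyz": [-6,-140,0],"claw": 14},
    {"twist": [0,0,0],"xyz": [-8,-175,0],"claw": 14},
    {"twist": [0,0,0],"xyz": [-8,-200,-20],"claw": 14},
    {"twist": [0,0,0],"xyz": [-8,-210,-55],"claw": 14},
    {"twist": [0,0,0],"xyz": [-8,-210,-90],"claw": 14},
    {"twist": [0,0,0],"xyz": [-8,-210,-120],"claw": 14},
    {"twist": [0,0,0],"xyz": [-8,-210,-145],"claw": 14},
    {"twist": [0,0,0],"xyz": [-8,-210,-160],"claw": 14},
    {"twist": [0,0,0],"xyz": [-8,-210,-168],"claw": 14},
    {"twist": [0,0,0],"xyz": [-8,-210,-170],"claw": 14},
    {"twist": [0,0,0],"xyz": [-8,-210,-170],"claw": 14},
  ],
)

```text
time: 18.4
tool_pos: [448.2, -302.0, 28.3]
orientation: [[-0.998, 0.059, -0.001], [0.059, 0.998, 0.001], [0.001, 0.001, -1.0]]
force: [0.0, -0.3, -2.0]
width: 0.208
gripper_force: 60.0
```

Request:
arm_command(
  deltas=[
    {"twist": [0,0,0],"xyz": [0,0,-3],"claw": 14},
    {"twist": [0,0,0],"xyz": [0,0,-6],"claw": 14},
    {"twist": [0,0,0],"xyz": [0,0,-8],"claw": 14},
    {"twist": [0,0,0],"xyz": [0,0,-9],"claw": 14},
    {"twist": [0,0,0],"xyz": [0,0,-9],"claw": 14},
  ],
)

```text
time: 18.82
tool_pos: [447.6, -302.5, 19.2]
orientation: [[-0.998, 0.061, -0.001], [0.061, 0.998, 0.001], [0.001, 0.001, -1.0]]
force: [0.7, -0.1, -2.2]
width: 0.213
gripper_force: 60.0
```

Request:
arm_command(
  deltas=[
    {"twist": [0,0,0],"xyz": [0,0,-0.3],"claw": 14},
    {"twist": [0,0,0],"xyz": [0,0,-0.6],"claw": 14},
    {"twist": [0,0,0],"xyz": [0,0,-0.8],"claw": 14},
    {"twist": [0,0,0],"xyz": [0,0,-0.8],"claw": 14},
  ],
)

```text
time: 19.15
tool_pos: [447.6, -302.6, 18.7]
orientation: [[-0.998, 0.061, -0.0], [0.061, 0.998, 0.0], [0.001, 0.0, -1.0]]
force: [-1.9, 1.0, 3.5]
width: 0.21
gripper_force: 60.0
```

Seated on the bench (+3.5 N). Release and rise.

Request:
arm_command(
  deltas=[
    {"twist": [0,0,0],"xyz": [0,0,0.3],"claw": 25},
    {"twist": [0,0,0],"xyz": [0,0,0.3],"claw": 40},
    {"twist": [0,0,0],"xyz": [0,0,0.3],"claw": 60},
    {"twist": [0,0,0],"xyz": [0,0,0.3],"claw": 60},
    {"twist": [0,0,0],"xyz": [0,0,0.3],"claw": 60},
    {"twist": [0,0,0],"xyz": [0,0,0.3],"claw": 60},
    {"twist": [0,0,0],"xyz": [0,0,15],"claw": 60},
    {"twist": [0,0,0],"xyz": [0,0,45],"claw": 60},
    {"twist": [0,0,0],"xyz": [0,0,80],"claw": 60},
    {"twist": [0,0,0],"xyz": [0,0,120],"claw": 60},
    {"twist": [0,0,0],"xyz": [0,0,160],"claw": 60},
    {"twist": [0,0,0],"xyz": [0,0,200],"claw": 60},
    {"twist": [0,0,0],"xyz": [-60,0,200],"claw": 60},
    {"twist": [0,0,0],"xyz": [-60,0,200],"claw": 60},
    {"twist": [0,0,0],"xyz": [-60,0,200],"claw": 60},
  ],
)

```text
time: 20.4
tool_pos: [385.1, -302.3, 219.0]
orientation: [[-0.998, 0.062, -0.001], [0.062, 0.998, 0.0], [0.001, 0.0, -1.0]]
force: [0.4, 0.3, -0.3]
width: 0.644
gripper_force: 0.0
```

Run:
```python
from m import *
s=manip.observe();print(s["tool_pos"].round(1),s["force"].round(1),s["time"],s["width"])
p,d,s=snap("scene");P=pts("scene",d);cv2.imwrite("pics/end.png",cv2.resize(p[:,:,::-1],(784,588)))
ana("scene",P)
q,e,_=snap("side");P=pts("side",e);ana("side",P)
H=np.array([762,76.2,70]);L=P-H;a=L@ex;b=L@ey;z=L[...,2]
m=(abs(b)<135)&(z>50)&(z<190)&(a>-160)&(a<40);A=np.c_[a[m],z[m]]
for k in range(6):
    c=A.mean(0);u,sv,vt=np.linalg.svd(A-c,full_matrices=False);r=(A-c)@vt[1];A=A[abs(r)<max(3,1.5*r.std())]
print("cover",np.rad2deg(np.arctan2(vt[0][1],-vt[0][0]))%180,len(A),r.std())
```

```text
[ 385.1 -302.3  219. ] [ 0.4  0.3 -0.3] 20.4 0.6438637137790496
scene -90 114 block [-69.  -89.5] [45.1 35.6] zmed 14.1 hi 0 z [14.  16.1 17.1 19.5] world hi  block world [575.6  -3.6  70. ]
scene 0 97 block [-68.8   1.1] [35.8 48.9] zmed 13.9 hi 1 z [13.5 16.2 17.5 21.6] world hi [583.4  79.6  91.6] block world [580.9  86.9  70. ]
scene 90 none
side -90 92 block [-73.4 -87.4] [37.  42.3] zmed 12.4 hi 0 z [11.8 13.9 15.  16.5] world hi  block world [571.4  -1.2  70. ]
side 0 117 block [-72.3   3.2] [36.1 45. ] zmed 12.1 hi 0 z [11.6 13.5 15.6 17.3] world hi  block world [577.5  89.1  70. ]
side 90 118 block [-73.6  92.5] [36.2 42.8] zmed 12.3 hi 0 z [11.6 14.1 15.2 17.6] world hi  block world [581.1 178.4  70. ]
cover 47.512685175991265 650 2.3661755262433286
```

View pics/end.png

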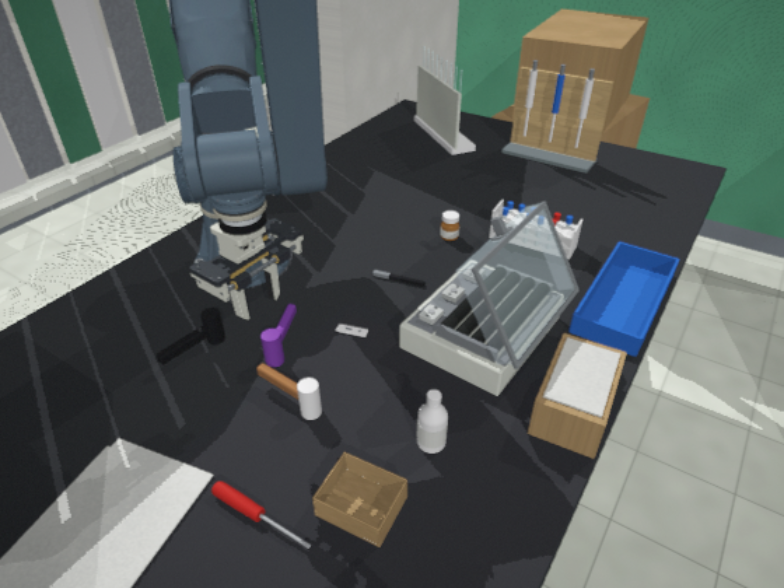

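The end view shows the mallet upright at (308,398), the cover standing open and the bystanders in place. The side fit of the cover was poor because that view looks through it from the inside, so I'll repeat the scene fit and then hand in if it is good.

Run:
```python
from m import *
p,d,s=snap("scene");P=pts("scene",d)
H=np.array([762,76.2,70]);L=P-H;a=L@ex;b=L@ey;z=L[...,2]
m=(abs(b)<135)&(z>50)&(z<190)&(a>-160)&(a<40);A=np.c_[a[m],z[m]]
for k in range(6):
    c=A.mean(0);u,sv,vt=np.linalg.svd(A-c,full_matrices=False);r=(A-c)@vt[1];A=A[abs(r)<max(3,1.5*r.std())]
g=np.rad2deg(np.arctan2(vt[0][1],-vt[0][0]))%180
print("cover",g,c,len(A),r.std())
if abs(g-60)<4: print(manip.finish_job())
```

```text
cover 59.0423459001038 [-18.09100308 121.49819756] 3217 1.1153333553318605
the job is handed in; nothing more can be done
None
```

The job is handed in: the cover stands at about 59° open, the proud pin is home and level with its neighbours after bearing down with about 26 N, and the mallet is back upright at its original spot, all in about 20 s of the 64 s.

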